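Lever open the lid of a consumables tin

ROBOT

A 6-joint arm with a two-finger parallel gripper is mounted at the origin on the work surface. World frame = base frame: x ahead of the robot, y to its left, z up, the work surface at z = 0. Lengths are in mm, angles in rad, forces in N, time in s.
With the tool pointing down it reaches from about 350 to 950 mm from the base axis. Payload 17.4 kg.
Tool frame: the origin (TCP) lies between the finger pads; the fingertips stand 14 mm ahead of it and the grasp point (between the pads) lies 5 mm behind it (robot.tip_extent is the distance from the TCP to the fingertips, in mm); z points along the fingers, y is the line along which they close (so a half turn about z gives the same grasp; the last joint's range is limited). The gripper opens to 93 mm and grips with 3 to 60 N. Pads are 15 mm wide; open, the fingers measure 128 mm over their backs; the gripper's body (75 mm by 188 mm) begins 65 mm behind the grasp point.
Start: joints at [-1.162, 0.116, 1.442, -0, 1.584, -0.038], TCP at [291.647, -608.748, 232.646] pointing down, gripper open.
Joint ranges: [-2.83, 2.83], [-0.83, 2.19], [0.07, 2.5], [-1.14, 4.28], [0.01, 3], [-2.97, 2.97]. Speed limits (rad/s): [1.89, 1.89, 2.22, 3.14, 3.14, 3.14].

INTERFACE

Orientations are given as a unit quaternion [x, y, z, w].
In Python, from plant import read_state, grab_frame, camera_info, robot gives the robot as it stands. The module is installed in compiled form; this text tells all that it offers.
- The arm moves only by the tool servo_tool, never from a script. Its argument "commands" is a list of rows, each a list of 7 numbers: the shift along the tool's x, y, z scaled (see below), then the turn, a rotation vector about the tool's x, y, z scaled (see below), then the opening, from -1 (shut) to 1 (fully open). A call has 1 to 8 rows; each row is the pose to reach, as a shift and turn from the pose commanded when the call began, along the tool's axes at that moment; what a row does not reach only later rows make up. The controller multiplies each number of a shift by 0.5 m and each number of a turn by 2 rad. A row lasts 1/12 s, in which the tool goes at most 41.7 mm and 7.16 degrees, less where a joint would pass 70% of its speed; a pose out of reach is approached as far as the arm can. A call with a number of a shift or a turn outside -1 to 1 is refused whole. A call with a gripper value outside its range is refused whole. The fingers move at their own pace and stop on an object; "squeeze" is the grip in N (left out, the last holds). Time passes only in rows, so rows that repeat a pose let the fingers close. It gives the time, the measured TCP pose, the force, the opening and the grip force at its end, in the units of the state.
- read_state(): the state, without advancing time (a new reading comes with each control period).
- grab_frame(name): name is "side" or "top" or "wrist"; returns (picture, depth): 384x512x3 uint8, red, green, blue; 384x512 float32, mm along the optical axis (not along the pixel's ray), 0 where there is no reading.
- camera_info(name): a dict with "fov_y" (degrees; the focal length in pixels is half the picture's height over the tangent of half this angle, whatever the lens; pixels are square), "cx", "cy" (the principal point, pixels), "T" (4x4, takes a point from camera to world coordinates); the wrist camera has in their place "tool_from_camera" (4x4, takes a point from camera to tool coordinates, whose origin is the TCP and whose axes are the flange's). Camera axes: x right, y down, z forward; pixel columns grow to the right and rows downward; lengths in mm; the calibration is good to about 2 mm. A picture is of the moment at which its call begins: read the wrist's pose just before it. camera_info takes no time and is no camera call.
- robot.job_done(): hands the job in; it is judged then, once.
The state is a dict: "t": time; "joint_positions": joint angles; "qd": joint speeds; "tau": joint torques, N m; "tcp_pos": TCP position; "orientation": TCP orientation; "wrist_force": force on the tool from outside, world axes, zero at the start; "moment": the same for the moment, N m; "grip_width": finger opening in mm; "finger_force": force on a finger pad.
Only numpy, scipy, OpenCV 4.12 (cv2) and the standard library are available. Lean on these libraries where they do the work, as an engineer would, in place of code of your own. Each camera call takes 0.05 s, during which the arm holds its last target. There are 200 camera calls.

TASK

Take the flat pry blade from the rubber mat and with it lever up the stiff lid of the wider of the two steel tins until it stands open by 60 degrees or more; do it with the blade, without the arm or the fingers touching that tin or its lid. Then lay the blade back down on the middle of the rubber mat and let go. Leave the narrower tin shut and the other things on the bench where they are.

Things in the scene. Friction and masses are not known exactly. Their poses are not given: they have to be found in the camera images.
- pry: Pry blade, loose, about 160 g, lying along its x axis: wooden handle from x = -125 to -5 mm, 20 mm wide (y), 26 mm high (z = 0 to 26), flat sides; thin steel blade from the handle to its tip at x = +85 mm, 30 mm wide, 3 mm thick, its mid-plane at z = 13 mm. Origin: on the underside (z = 0); balances near x = -25 mm.
- mat: Fixed black rubber mat, 250 (x) x 110 (y) x 4 mm. Origin: centre of its underside on the bench. The pry blade starts on it.
- tin_wide: Wider tin, to open. Fixed steel box 120 (x) x 150 (y) x 50 mm high, flat lid hinged along its top far (+x) edge. Origin: centre of underside; x points from the lid's free edge to the hinge. A ledge sticks out in front, x = -60 to -83 mm, top at z = 38 mm; the lid overhangs it to x = -80, underside at z = 50: a slot 12 mm high, 20 mm deep, open to the front, full width.
- lid_wide_edge (a point): Lid of the wide tin, a steel sheet 140 (x) x 150 (y) x 4 mm (z). Origin: middle of its free front edge, on the underside; its x axis points along the lid to the hinge line, 140 mm away; z out of its upper face.
- lid_wide (a joint): Hinge angle of the lid of the wide tin, rad: 0 = shut, grows as the lid swings up, stop at 1.9. It starts at 0 to 0.04. Stiff hinge: the lid stays where it is left; about 4 N at its free edge lifts it. Axis: the tin's y direction through tin-frame x = +60, z = 50 mm.
- tin_narrow: Narrower tin, leave shut. Fixed steel box 120 (x) x 90 (y) x 50 mm high, flat lid hinged along its top far (+x) edge. Origin: centre of underside; x points from the lid's free edge to the hinge. A ledge sticks out in front, x = -60 to -83 mm, top at z = 38 mm; the lid overhangs it to x = -80, underside at z = 50: a slot 12 mm high, 20 mm deep, open to the front, full width.
- lid_narrow (a joint): Hinge angle of the lid of the narrow tin, rad: 0 = shut, grows as the lid swings up, stop at 1.9. It starts at 0 to 0.04. Stiff hinge: the lid stays where it is left; about 4 N at its free edge lifts it. Axis: the tin's y direction through tin-frame x = +60, z = 50 mm.
- tape: Bystander: roll of metal tape lying flat, 100 mm across, 48 mm high. Origin: centre of underside.
- jar: Bystander: glass jar, 68 mm across, 100 mm high. Origin: centre of underside.
- shell: Bystander: short steel tube standing upright, 42 mm across, 68 mm high. Origin: centre of underside.
- square: Bystander: flat dark steel block, 90 x 90 x 18 mm. Origin: centre of underside.
- brush: Bystander: hand brush lying on the bench. Origin: underside.
- hammer: Bystander: hammer lying on the bench. Origin: underside.
- can: Bystander: white can, 64 mm across, 170 mm high. Origin: centre of underside.
Mind the look-alikes: they are no part of the job. What is shaped like the tin_wide but blue is not meant.

How it is judged (in metres and radians):
On the way:
1. the blade, pressing on the wide tin's lid, has raised it by 0.15 rad (9 degrees) (value of joint lid_wide above 0.15 rad and contact force between pry and lid_wide above 0.3 N), for 0.1 s.
At the end, for the whole second after the job is handed in: The wide tin's lid stands still, open over 1.0 rad; the narrow lid is below 0.1 rad; the pry blade lies at rest on the mat, its long axis within 0.2 rad of level, its origin within 90 mm (mat x) and 55 mm (mat y) of the mat's centre and under 36 mm above the mat's underside (value of joint lid_wide above 1 rad and velocity of joint lid_wide below 0.05 rad/s and value of joint lid_narrow below 0.1 rad and x of pry in the frame of mat between -0.09 and 0.09 m and y of pry in the frame of mat between -0.055 and 0.055 m and z of pry in the frame of mat below 0.036 m and angle between pry's own x axis and vertical between 1.37 and 1.77 rad and linear speed of pry below 0.02 m/s); the robot touches nothing.
It fails at once if the fingers or the arm press on the wide tin or its lid (over 1 N) (contact force between any of the fingers, the arm and tin_wide above 1 N or contact force between any of the fingers, the arm and lid_wide above 1 N).
It fails at once if the narrow tin's lid is raised by more than 0.1 rad (value of joint lid_narrow above 0.1 rad).
It fails at once if a bystander is shifted by more than 30 mm (distance of any of tape, jar, shell, square, brush, hammer, can from where it was at the start of the episode above 0.03 m).
It also fails if it takes over 54 s, if anything falls off the work surface, if the arm or the gripper's body presses on something with over 40 N, if the wrist force passes 120 N, or if a joint passes its speed limit or range.

## Working session

There is one attempt and no reset: what is moved stays moved. The work goes in short steps, Python scripts to look and compute and a tool call to move; the robot and the scene stay as the last step left them, time stands still between calls to the robot, and variables do not carry over. Pictures are saved under pics/ and viewed, at most 10 in all, crops included, and the job is handed in when it is done.

Besides the shell and the picture viewer there is one more tool, called as name([rows], argument=value, ...), one row to a line, values as JSON. servo_tool: Moves the arm, as the interface text tells. Its arguments: {"type":"object","properties":{"commands":{"type":"array"},"squeeze":{"type":"number"}},"required":["commands"]}

```bash
mkdir -p pics; cat > h.py <<'E'
import numpy as np, cv2
from plant import read_state, grab_frame, camera_info, robot
def K(n):
    c=camera_info(n); return 192/np.tan(np.radians(c["fov_y"]/2)),c["cx"],c["cy"],c
def pts(n,d):
    f,cx,cy,c=K(n); v,u=np.mgrid[:384,:512]
    P=np.stack([(u-cx)/f*d,(v-cy)/f*d,d,np.ones_like(d)],-1)
    return (P@np.array(c["T"]).T)[...,:3]
def save(n,im): cv2.imwrite("pics/"+n,im[...,::-1])
E
python3 - <<'E'
from h import *
ims=[]
for n in("top","side"):
    im,d=grab_frame(n); np.savez(n+".npz",im=im,d=d); save(n+".png",im); print(n,K(n))
    
s=read_state(); print(s)
E
```

```text
top (np.float64(484.2956288062128), 249.31561410948743, 188.29152638569732, {'fov_y': 43.2519046273227, 'cx': 249.31561410948743, 'cy': 188.29152638569732, 'T': array([[-7.10474886e-03, -9.97548309e-01,  6.96196317e-02,
         4.00862440e+02],
       [-9.99949892e-01,  6.59632288e-03, -7.53009039e-03,
         8.08645279e+00],
       [ 7.05239537e-03, -6.96696426e-02, -9.97545189e-01,
         1.76529456e+03],
       [ 0.00000000e+00,  0.00000000e+00,  0.00000000e+00,
         1.00000000e+00]])})
side (np.float64(475.6665353907707), 250.7387847332734, 194.88440520003826, {'fov_y': 43.96235339101853, 'cx': 250.7387847332734, 'cy': 194.88440520003826, 'T': array([[-9.16150534e-01, -2.57677524e-01,  3.07035002e-01,
         5.53377840e+01],
       [-4.00814838e-01,  5.81357805e-01, -7.08075256e-01,
         1.05458010e+03],
       [ 3.95788384e-03, -7.71767709e-01, -6.35892239e-01,
         1.04297755e+03],
       [ 0.00000000e+00,  0.00000000e+00,  0.00000000e+00,
         1.00000000e+00]])})
{'t': 0.1, 'joint_positions': array([-1.16180982e+00,  1.16427555e-01,  1.44218374e+00,  3.58305988e-07,
        1.58403465e+00, -3.77805679e-02]), 'qd': array([ 0.00012188, -0.00031445, -0.00214559, -0.00137501,  0.00025002,
        0.00108957]), 'tau': array([ 4.21047051e-03, -7.22891665e+01, -6.23865581e+01,  7.83018116e-02,
        2.27583584e-02, -4.26615918e-05]), 'tcp_pos': array([ 291.56942826, -608.58522235,  231.9952073 ]), 'orientation': array([ 9.75153341e-01,  2.21530324e-01, -9.70105792e-05, -5.17633038e-04]), 'wrist_force': array([-0.24581619,  1.08720709, -0.24362708]), 'moment': array([-0.00108111, -0.01816434,  0.02022648]), 'finger_force': 0.0, 'grip_width': 92.81086571625708}
```

View pics/top.png

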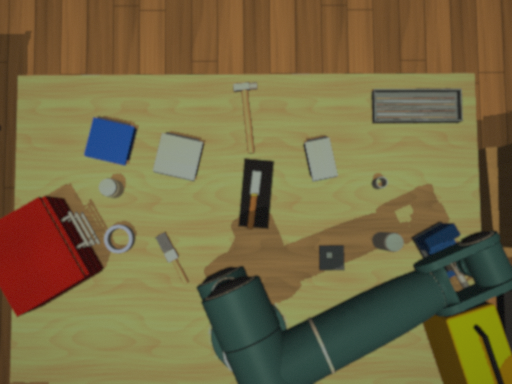

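View pics/side.png

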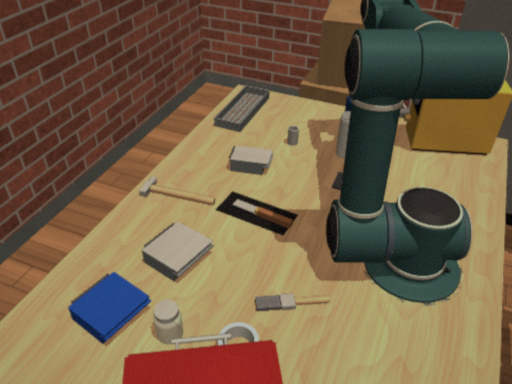

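Top view: grey wide tin around (179,156), narrow one at (321,158), mat and pry at (257,193) with the blade toward +x, blue look-alike at (110,140). I still need the exact poses and which edge is the tin's front.

```bash
python3 - <<'E'
from h import *
T=np.load("top.npz");S=np.load("side.npz")
P=pts("top",T["d"]);im=T["im"].astype(int)
def reg(n,u0,u1,v0,v1,mask):
    m=np.zeros((384,512),bool);m[v0:v1,u0:u1]=True;m&=mask
    k,l,st,c=cv2.connectedComponentsWithStats(m.astype(np.uint8)); i=1+np.argmax(st[1:,4]); m=l==i
    q=P[m]; r=cv2.minAreaRect(q[:,:2].astype(np.float32)); print(n,m.sum(),"c",np.round(r[0],1),np.round(r[1],1),r[2],"z",np.percentile(q[:,2],[5,50,95]).round(1)); print(cv2.boxPoints(r).round(1).tolist()); return m
z=P[...,2]
reg("wide z>44",145,215,120,190,z>46)
reg("wide z>20",145,215,120,190,z>25)
reg("narrow z>44",295,345,125,190,z>46)
reg("narrow z>20",295,345,125,190,z>25)
dark=im.sum(2)<120
reg("mat",230,285,150,235,(im.sum(2)<100)|(z>10))
reg("pry",242,270,165,232,(im.sum(2)>150))
reg("handle",242,270,165,232,(im.sum(2)>150)&(z>20))
a=cv2.resize(S["im"][210:290,130:290],None,fx=5,fy=5,interpolation=cv2.INTER_CUBIC)
b=cv2.resize(T["im"][125:235,140:280],None,fx=5,fy=5,interpolation=cv2.INTER_CUBIC)
save("a.png",np.vstack([a]));save("b.png",b)
E
```

```text
wide z>44 1721 c [579.6 145.9] [415.6 176. ] 60.57292175292969 z [49.6 56.2 62.9]
[[400.8999938964844, 8.100000381469727], [554.2000122070312, -78.4000015258789], [758.4000244140625, 283.6000061035156], [605.0999755859375, 370.1000061035156]]
wide z>20 1811 c [579.3 146.3] [414.5 178.4] 61.050472259521484 z [46.5 56.  62.8]
[[400.8999938964844, 8.100000381469727], [557.0, -78.30000305175781], [757.7000122070312, 284.3999938964844], [601.5, 370.79998779296875]]
narrow z>44 1026 c [ 626.9 -259.5] [149.7  91.7] 10.876461029052734 z [48.6 55.  61.9]
[[544.7999877929688, -228.60000610351562], [562.0999755859375, -318.70001220703125], [709.0999755859375, -290.3999938964844], [691.7999877929688, -200.39999389648438]]
narrow z>20 1102 c [ 562.3 -134.2] [160.9 399.2] 26.64512825012207 z [42.7 54.6 61.9]
[[400.8999938964844, 8.100000381469727], [579.9000244140625, -348.70001220703125], [723.7000122070312, -276.5], [544.7000122070312, 80.30000305175781]]
mat 1542 c [500.4 -28.4] [108.9 250.7] 84.697509765625 z [-1.7  6.9 32.6]
[[370.6000061035156, -71.0], [620.2000122070312, -94.19999694824219], [630.2999877929688, 14.199999809265137], [380.6000061035156, 37.400001525878906]]
pry 634 c [479.8 -27.9] [ 98.9 223.2] 89.48090362548828 z [-3.  16.9 34.8]
[[367.79998779296875, -76.4000015258789], [591.0, -78.4000015258789], [591.9000244140625, 20.5], [368.70001220703125, 22.5]]
handle 203 c [454.6 -14.1] [ 22.8 156.2] 81.1645736694336 z [22.3 30.4 37.2]
[[375.70001220703125, -13.399999618530273], [530.0, -37.400001525878906], [533.5, -14.899999618530273], [379.20001220703125, 9.100000381469727]]
```

View pics/a.png

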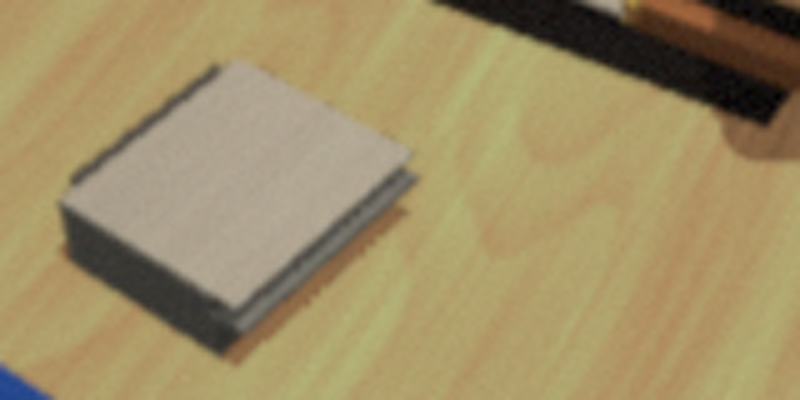

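View pics/b.png

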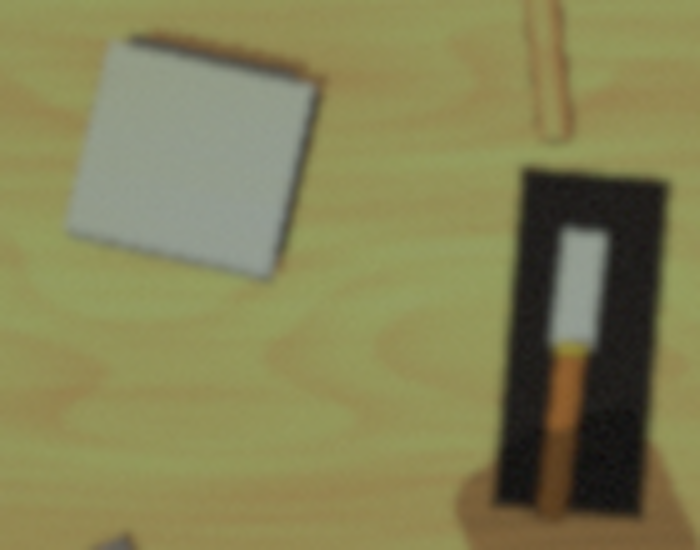

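Close-ups: the slot edge runs (240,310)-(410,160) in the side crop, so it faces the robot. In the top crop, the lid corners are (70,235), (272,278), (315,85) and (112,40), and the pry tip is at about (585,230). Next I'll fit these by colour, casting rays onto the known heights.

```bash
cat >> h.py <<'E'
def cast(n,uv,z):
    f,cx,cy,c=K(n); uv=np.asarray(uv,float).reshape(-1,2); T=np.array(c["T"])
    r=np.c_[(uv[:,0]-cx)/f,(uv[:,1]-cy)/f,np.ones(len(uv))]@T[:3,:3].T
    return T[:3,3]+r*((z-T[2,3])/r[:,2])[:,None]
def rect(n,mask,box,z,name):
    u0,u1,v0,v1=box; m=np.zeros((384,512),np.uint8); m[v0:v1,u0:u1]=mask[v0:v1,u0:u1]
    k,l,st,c=cv2.connectedComponentsWithStats(m); m=(l==1+np.argmax(st[1:,4]))
    v,u=np.nonzero(m); q=cast(n,np.c_[u,v],z)[:,:2]; r=cv2.minAreaRect(q.astype(np.float32))
    w=cv2.PCACompute(q.astype(np.float32),None)[1][0]
    print(name,len(u),np.round(r[0],1),"mean",q.mean(0).round(1),np.round(r[1],1),"ang",round(r[2],1),"pca",np.degrees(np.arctan2(w[1],w[0])).round(1),"box",cv2.boxPoints(r).round(0).tolist()); return m
E
python3 - <<'E'
from h import *
T=np.load("top.npz");im=T["im"];hsv=cv2.cvtColor(im,cv2.COLOR_RGB2HSV);h,s,v=[hsv[...,i].astype(int) for i in range(3)]
g=lambda u,w: print((u,w),hsv[w,u])
for p in[(180,155),(256,185),(252,200),(252,218),(265,175),(220,150)]: g(*p)
rect("top",(s<50)&(v>115),(145,215,120,190),54,"lidw")
rect("top",(s<50)&(v>115),(295,345,125,190),54,"lidn")
rect("top",(s<60)&(v>110),(245,270,162,205),18.5,"blade")
rect("top",(s>110)&(v>60),(242,270,185,228),30,"handle")
rect("top",(v<75),(232,285,150,235),4,"mat")
S=np.load("side.npz");im=S["im"];hsv=cv2.cvtColor(im,cv2.COLOR_RGB2HSV);h,s,v=[hsv[...,i].astype(int) for i in range(3)]
print(hsv[245,175],hsv[212,260])
rect("side",(s<60)&(v>125),(130,225,215,275),54,"lidw")
rect("side",(s>110)&(v>50),(235,300,200,235),30,"handle")
rect("side",(s<70)&(v>110),(225,265,195,220),18.5,"blade")
E
```

```text
(180, 155) [ 49  23 156]
(256, 185) [ 57  16 158]
(252, 200) [ 15 169 140]
(252, 218) [ 15 156  90]
(265, 175) [15 44 35]
(220, 150) [ 27 109 148]
lidw 1663 [635.4 250.2] mean [634.9 249.6] [149.6 142.9] ang 77.2 pca 80.0 box [[549.0, 193.0], [689.0, 161.0], [722.0, 307.0], [582.0, 339.0]]
lidn 992 [ 623.3 -259.6] mean [ 623.  -260.6] [142.4  90.9] ang 11.4 pca 11.0 box [[545.0, -229.0], [562.0, -318.0], [702.0, -290.0], [684.0, -201.0]]
blade 178 [545.6 -26.7] mean [546. -27.] [29.7 78.8] ang 82.4 pca -6.7 box [[505.0, -36.0], [583.0, -47.0], [587.0, -17.0], [509.0, -7.0]]
handle 244 [442.4  -5.2] mean [441.2 -12.6] [ 53.6 118.1] ang 89.5 pca -9.0 box [[383.0, -31.0], [501.0, -32.0], [502.0, 21.0], [384.0, 22.0]]
mat 1504 [505.6 -29.2] mean [505.3 -30.9] [106.4 245.5] ang 84.4 pca -4.9 box [[378.0, -70.0], [623.0, -94.0], [633.0, 12.0], [389.0, 36.0]]
[ 17  43 177] [ 13 152  94]
lidw 1779 [637.1 248.2] mean [635.7 251.5] [150.9 139.5] ang 76.9 pca 68.7 box [[552.0, 191.0], [688.0, 159.0], [722.0, 306.0], [586.0, 337.0]]
handle 630 [420.2   6. ] mean [408.7  -3. ] [144.9 127.4] ang 21.6 pca -10.5 box [[329.0, 39.0], [376.0, -80.0], [511.0, -27.0], [464.0, 92.0]]
blade 151 [545.9 -29.2] mean [547.7 -28.9] [31.9 79.7] ang 82.7 pca -8.5 box [[504.0, -40.0], [583.0, -50.0], [587.0, -18.0], [508.0, -8.0]]
```

```bash
cat >> h.py <<'E'
from scipy.spatial.transform import Rotation as R
def plan(goals,verbose=True):
    """goals: list of (x,y,z,yaw_deg[,pitch_deg nose-up]) of TCP; prints scaled rows from measured pose"""
    s=read_state(); p=s["tcp_pos"]; r=R.from_quat(s["orientation"])
    print("t",round(s["t"],2),"tcp",p.round(1),"yaw",np.degrees(np.arctan2(*r.as_matrix()[[1,0],0])).round(1),"F",s["wrist_force"].round(1),"w",round(s["grip_width"],1),"q",s["joint_positions"].round(2))
    for g in goals:
        rg=R.from_euler("ZYX",[g[3],-(g[4] if len(g)>4 else 0),0],degrees=True)*R.from_euler("x",180,degrees=True)
        d=r.inv().apply(np.array(g[:3])-p)/500; w=(r.inv()*rg).as_rotvec()/2
        print(g,"->",d.round(3).tolist(),w.round(3).tolist())
E
python3 - <<'E'
from h import *
plan([(380,-320,230,10),(476,-18,200,-7.5),(476,-18,100,-7.5)])
P=pts("top",np.load("top.npz")["d"]); b=P[225:285,150:195].reshape(-1,3); b=b[b[:,2]>12]; print("brush",b.min(0),b.max(0),len(b))
E
```

```text
t 0.1 tcp [ 291.6 -608.6  232. ] yaw 25.6 F [-0.2  1.1 -0.2] w 92.8 q [-1.16  0.12  1.44  0.    1.58 -0.04]
(380, -320, 230, 10) -> [0.409, -0.444, 0.004] [-0.001, 0.0, 0.136]
(476, -18, 200, -7.5) -> [0.843, -0.906, 0.065] [-0.001, 0.0, 0.289]
(476, -18, 100, -7.5) -> [0.843, -0.906, 0.265] [-0.001, 0.0, 0.289]
brush [182.20076731   8.08645279  12.04243831] [ 400.86244011  346.54625505 1765.29455909] 476
```

servo_tool([
  [0.843,-0.906,0.065,0,0,0.289,0],
  [0.843,-0.906,0.065,0,0,0.289,0],
  [0.843,-0.906,0.065,0,0,0.289,0],
  [0.843,-0.906,0.065,0,0,0.289,0],
  [0.843,-0.906,0.065,0,0,0.289,0],
  [0.843,-0.906,0.065,0,0,0.289,0],
  [0.843,-0.906,0.065,0,0,0.289,0],
  [0.843,-0.906,0.065,0,0,0.289,0],
], squeeze=60)

```text
t: 0.77
tcp_pos: [390.8, -289.1, 214.8]
orientation: [0.998, -0.066, -0.0, -0.0]
wrist_force: [0.3, -0.0, 0.7]
grip_width: 47.9
finger_force: 0.0
```

```bash
python3 - <<'E'
from h import *
plan([(476,-18,130,-7.5)])
E
```

```text
t 0.77 tcp [ 390.8 -289.1  214.8] yaw -7.5 F [ 0.3 -0.   0.7] w 47.9 q [-0.69 -0.3   1.86  0.    1.58  1.01]
(476, -18, 130, -7.5) -> [0.098, -0.56, 0.17] [-0.0, 0.0, -0.0]
```

servo_tool([
  [0.098,-0.56,0.17,0,0,0,0],
  [0.098,-0.56,0.17,0,0,0,0],
  [0.098,-0.56,0.17,0,0,0,0],
  [0.098,-0.56,0.17,0,0,0,0],
  [0.098,-0.56,0.17,0,0,0,0],
  [0.098,-0.56,0.17,0,0,0,0],
  [0.098,-0.56,0.17,0,0,0,0],
  [0.098,-0.56,0.17,0,0,0,0],
])

```text
t: 1.43
tcp_pos: [476.0, -15.0, 127.8]
orientation: [0.998, -0.064, -0.001, -0.001]
wrist_force: [-0.2, -0.5, -1.1]
grip_width: 46.5
finger_force: 0.0
```

```bash
python3 - <<'E'
from h import *
plan([(476,-18,20,-7.5)])
s=read_state(); im,d=grab_frame("wrist"); f,cx,cy,c=K("wrist"); X=np.array(c["tool_from_camera"])
Tt=np.eye(4);Tt[:3,:3]=R.from_quat(s["orientation"]).as_matrix();Tt[:3,3]=s["tcp_pos"]
np.savez("w1.npz",im=im,d=d,T=Tt@X); save("w1.png",im)
hsv=cv2.cvtColor(im,cv2.COLOR_RGB2HSV)
v,u=np.mgrid[:384,:512]; P=np.stack([(u-cx)/f*d,(v-cy)/f*d,d,np.ones_like(d)],-1)@(Tt@X).T
m=(P[...,2]>23)&(P[...,2]<40)&(abs(P[...,1]+20)<60)&(abs(P[...,0]-450)<90)&(d>0)
q=P[m][:,:2]; r=cv2.minAreaRect(q.astype(np.float32)); print(m.sum(),q.mean(0),r,np.median(P[m][:,2]))
E
```

```text
t 1.43 tcp [476.  -15.  127.8] yaw -7.3 F [-0.2 -0.5 -1.1] w 46.5 q [-0.09 -0.28  1.99  0.    1.44  1.61]
(476, -18, 20, -7.5) -> [0.001, 0.006, 0.216] [-0.001, 0.001, 0.002]
3166 [448.12783876 -16.18639747] ((442.9127197265625, -15.270854949951172), (21.222835540771484, 122.21260833740234), 82.34336853027344) 28.998682005118894
```

View pics/w1.png

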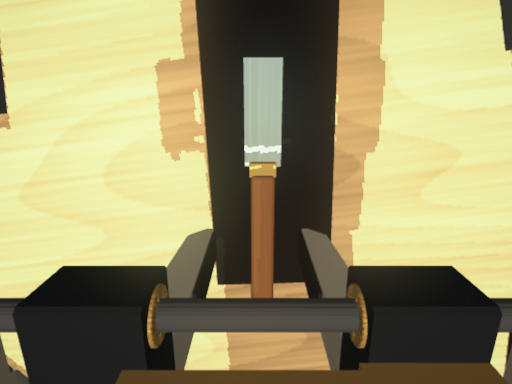

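The wrist view shows the handle centred between the open fingers (col 262), ferrule at row 170 and tip at row 57. I'll descend and grip.

servo_tool([
  [0.001,0.008,0.17,0,0,0.002,-0.2],
  [0.001,0.008,0.216,0,0,0.002,-0.2],
  [0.001,0.008,0.216,0,0,0.002,-0.2],
  [0.001,0.008,0.216,0,0,0.002,-0.2],
  [0.001,0.008,0.216,0,0,0.002,-0.2],
  [0.001,0.008,0.216,0,0,0.002,-1],
  [0.001,0.008,0.216,0,0,0.002,-1],
  [0.001,0.008,0.216,0,0,0.002,-1],
], squeeze=60)

```text
t: 2.15
tcp_pos: [476.1, -24.2, 22.5]
orientation: [0.998, -0.068, 0.0, -0.0]
wrist_force: [0.4, 0.4, -0.4]
grip_width: 21.5
finger_force: 0.4
```

```bash
python3 - <<'E'
from h import *
w=np.load("w1.npz"); f,cx,cy,c=K("wrist"); T=w["T"]
for uv,z in(((263,57),18.5),((263,168),18.5),((262,178),28)):
    r=T[:3,:3]@[(uv[0]-cx)/f,(uv[1]-cy)/f,1]; print(uv,(T[:3,3]+r*(z-T[2,3])/r[2]).round(1))
plan([(476,-18,100,-7.5)])
E
```

```text
(263, 57) [582.7 -33.9  18.5]
(263, 168) [498.2 -23.6  18.5]
(262, 178) [492.1 -21.8  28. ]
t 2.15 tcp [476.1 -24.2  22.5] yaw -7.8 F [ 0.4  0.4 -0.4] w 21.5 q [-0.1  -0.18  2.09  0.    1.24  1.6 ]
(476, -18, 100, -7.5) -> [-0.002, -0.012, -0.155] [-0.0, -0.0, -0.002]
```

servo_tool([
  [0,0,0,0,0,0,-1],
  [0,0,0,0,0,0,-1],
  [0,0,0,0,0,0,-1],
  [0,0,0,0,0,0,-1],
], squeeze=60)

```text
t: 2.48
tcp_pos: [476.1, -24.1, 22.5]
orientation: [0.998, -0.067, 0.0, 0.0]
wrist_force: [-1.9, -4.5, 5.1]
grip_width: 19.8
finger_force: 59.6
```

```bash
python3 - <<'E'
from h import *
print(read_state()["finger_force"])
plan([(476,-20,150,-7.5)])
E
```

```text
59.56947147846222
t 2.48 tcp [476.1 -24.1  22.5] yaw -7.7 F [-1.9 -4.5  5.1] w 19.8 q [-0.1  -0.18  2.09 -0.    1.24  1.6 ]
(476, -20, 150, -7.5) -> [-0.001, -0.008, -0.255] [0.0, -0.0, -0.002]
```

servo_tool([
  [0,0,-0.07,0,0,0,-1],
  [0,0,-0.15,0,0,0,-1],
  [0,0,-0.22,0,0,0,-1],
  [0,0,-0.28,0,0,0,-1],
  [0,0,-0.28,0,0,0,-1],
  [0,0,-0.28,0,0,0,-1],
])

```text
t: 2.98
tcp_pos: [476.5, -23.8, 163.4]
orientation: [0.998, -0.067, 0.001, -0.0]
wrist_force: [0.2, 1.1, -2.4]
grip_width: 19.7
finger_force: 59.6
```

```bash
python3 - <<'E'
from h import *
plan([(440,295,130,-13)])
E
```

```text
t 2.98 tcp [476.5 -23.8 163.4] yaw -7.7 F [ 0.2  1.1 -2.4] w 19.7 q [-0.1  -0.3   1.94  0.    1.5   1.6 ]
(440, 295, 130, -13) -> [-0.158, -0.622, 0.067] [-0.0, -0.001, 0.046]
```

servo_tool([
  [-0.02,-0.08,0.01,0,0,0.006,-1],
  [-0.04,-0.16,0.02,0,0,0.012,-1],
  [-0.06,-0.24,0.03,0,0,0.018,-1],
  [-0.08,-0.32,0.04,0,0,0.024,-1],
  [-0.1,-0.4,0.05,0,0,0.03,-1],
  [-0.12,-0.48,0.06,0,0,0.036,-1],
  [-0.14,-0.56,0.065,0,0,0.042,-1],
  [-0.158,-0.62,0.067,0,0,0.046,-1],
])

```text
t: 3.65
tcp_pos: [437.8, 296.4, 126.0]
orientation: [0.994, -0.113, -0.001, 0.001]
wrist_force: [0.4, 0.3, -1.6]
grip_width: 19.7
finger_force: 59.6
```

servo_tool([
  [0,0,0,0,0,0,-1],
  [0,0,0,0,0,0,-1],
  [0,0,0,0,0,0,-1],
])

```text
t: 3.9
tcp_pos: [439.0, 293.5, 127.1]
orientation: [0.994, -0.113, -0.001, 0.001]
wrist_force: [0.2, -0.0, -2.0]
grip_width: 19.7
finger_force: 59.6
```

```bash
cat >> h.py <<'E'
def wrist(name):
    s=read_state(); im,d=grab_frame("wrist"); X=np.array(camera_info("wrist")["tool_from_camera"])
    Tt=np.eye(4);Tt[:3,:3]=R.from_quat(s["orientation"]).as_matrix();Tt[:3,3]=s["tcp_pos"]
    np.savez(name+".npz",im=im,d=d,T=Tt@X); save(name+".png",im); return im,d,Tt@X
E
python3 - <<'E'
from h import *
plan([(441,295,50,-13)])
wrist("w2")
E
```

```text
t 3.9 tcp [439.  293.5 127.1] yaw -13.0 F [ 0.2 -0.  -2. ] w 19.7 q [ 0.54 -0.16  1.88 -0.    1.42  2.34]
(441, 295, 50, -13) -> [0.003, -0.004, 0.154] [0.001, 0.001, 0.0]
```

View pics/w2.png

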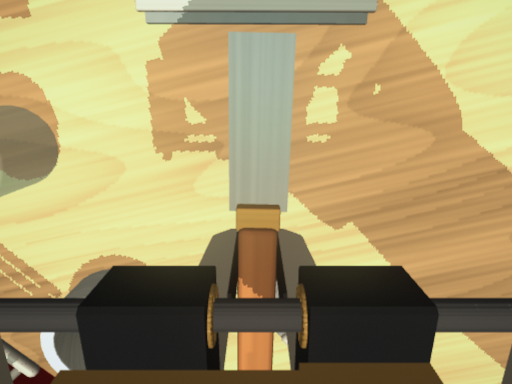

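The blade (tip at row 33, col 262) is square to the tin front; lid edge at row 11, ledge front at row 23. I'll check their positions.

```bash
python3 - <<'E'
from h import *
w=np.load("w2.npz"); f,cx,cy,c=K("wrist"); T=w["T"];d=w["d"]
def c_(uv,z):
    r=T[:3,:3]@[(uv[0]-cx)/f,(uv[1]-cy)/f,1]; return T[:3,3]+r*(z-T[2,3])/r[2]
def dp(u,v): q=d[v,u]; return (T@[(u-cx)/f*q,(v-cy)/f*q,q,1])[:3]
u=np.array([.974,-.225,0]);n=np.array([.225,.974,0]);O=np.array([645.7,247.3,0])
for nm,p in(("lidL",c_((137,11),52)),("lidR",c_((376,10),52)),("ledge",c_((257,23),36)),("tip",c_((262,33),123)),("tipd",dp(262,37)),("blade root d",dp(260,190)),("lid d",dp(257,4)),("ledge d",dp(257,17))):
    print(nm,p.round(1),"tin x,y",((p-O)@u).round(1),((p-O)@n).round(1))
s=read_state(); print("tcp tin",(s["tcp_pos"]-O)@u,(s["tcp_pos"]-O)@n)
E
```

```text
lidL [583.7 336.9  52. ] tin x,y -80.5 73.3
lidR [550.6 189.9  52. ] tin x,y -79.7 -77.3
ledge [563.3 263.9  36. ] tin x,y -84.0 -2.3
tip [541.6 266.8 123. ] tin x,y -105.7 -4.4
tipd [540.3 267.1 121.9] tin x,y -107.2 -4.4
blade root d [471.6 283.6 122.5] tin x,y -177.8 -3.8
lid d [569.8 262.5  55.4] tin x,y -77.3 -2.3
ledge d [566.4 263.2  38.3] tin x,y -80.8 -2.3
tcp tin -211.35695745365132 -1.7888551444178162
```

servo_tool([
  [0,-0.004,0.04,0,0,0,-1],
  [0,-0.004,0.08,0,0,0,-1],
  [0,-0.004,0.12,0,0,0,-1],
  [0,-0.004,0.154,0,0,0,-1],
  [0,-0.004,0.154,0,0,0,-1],
  [0,-0.004,0.154,0,0,0,-1],
  [0,-0.004,0.154,0,0,0,-1],
])

```text
t: 4.53
tcp_pos: [440.6, 295.6, 52.8]
orientation: [0.994, -0.114, 0.0, -0.0]
wrist_force: [-0.3, 0.6, -1.3]
grip_width: 19.4
finger_force: 59.6
```

```bash
python3 - <<'E'
from h import *
plan([])
im,d,T=wrist("w3"); f,cx,cy,c=K("wrist")
def dp(u,v): q=d[v,u]; return (T@[(u-cx)/f*q,(v-cy)/f*q,q,1])[:3].round(1)
for v in(8,15,20,26,32,40,60,190): print(v,dp(262,v),im[v,262])
E
```

```text
t 4.53 tcp [440.6 295.6  52.8] yaw -13.1 F [-0.3  0.6 -1.3] w 19.4 q [ 0.54 -0.09  1.95  0.    1.28  2.34]
8 [564.6 263.1  -1.3] [207 165 105]
15 [ 5.609e+02  2.640e+02 -4.000e-01] [201 159 104]
20 [ 5.584e+02  2.645e+02 -5.000e-01] [209 166 108]
26 [555.3 265.3  -0. ] [211 169 110]
32 [552.5 265.9  -1.3] [197 183 147]
40 [540.5 269.3  48.6] [176 188 171]
60 [532.5 271.1  48.2] [178 191 172]
190 [472.9 284.7  48. ] [178 179 154]
```

servo_tool([
  [0,0,0.006,0,0,0,-1],
  [0,0,0.006,0,0,0,-1],
  [0.016,0,0.006,0,0,0,-1],
  [0.032,0,0.006,0,0,0,-1],
  [0.048,0,0.006,0,0,0,-1],
  [0.064,0,0.006,0,0,0,-1],
  [0.078,0,0.006,0,0,0,-1],
  [0.078,0,0.006,0,0,0,-1],
])

```text
t: 5.25
tcp_pos: [479.3, 286.7, 48.6]
orientation: [0.994, -0.114, 0.0, 0.0]
wrist_force: [-0.7, -0.4, -1.8]
grip_width: 19.4
finger_force: 59.6
```

```bash
python3 - <<'E'
from h import *
plan([])
wrist("w4")
E
```

```text
t 5.25 tcp [479.3 286.7  48.6] yaw -13.1 F [-0.7 -0.4 -1.8] w 19.4 q [ 0.49 -0.02  1.89 -0.    1.27  2.29]
```

View pics/w4.png

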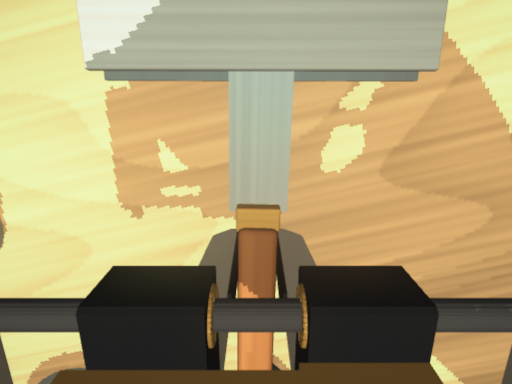

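The blade is under the lid (edge at row 70) with no contact force. Now I'll lever along the arc.

servo_tool([
  [0,0,-0.015,0,0,0,-1],
  [0.003,0,-0.035,0,0,0,-1],
  [0.006,0,-0.054,0,0,0,-1],
  [0.012,0,-0.075,0,0,0,-1],
  [0.021,0,-0.095,0,0,0,-1],
  [0.03,0,-0.115,0,0,0,-1],
  [0.04,0,-0.13,0,0,0,-1],
  [0.042,0,-0.132,0,0,0,-1],
])

```text
t: 5.97
tcp_pos: [499.8, 282.5, 116.8]
orientation: [0.994, -0.114, 0.001, -0.001]
wrist_force: [-2.9, 1.0, -2.7]
grip_width: 20.1
finger_force: 59.6
```

```bash
python3 - <<'E'
from h import *
plan([])
wrist("w5"); im,d=grab_frame("side")
x=np.vstack([cv2.imread("pics/w5.png")[:230,:,::-1],cv2.resize(im[170:290,130:330],(512,307),interpolation=cv2.INTER_CUBIC)]); save("c5.png",x)
E
```

```text
t 5.97 tcp [499.8 282.5 116.8] yaw -13.0 F [-2.9  1.  -2.7] w 20.1 q [ 0.47 -0.05  1.8  -0.    1.39  2.27]
```

View pics/c5.png

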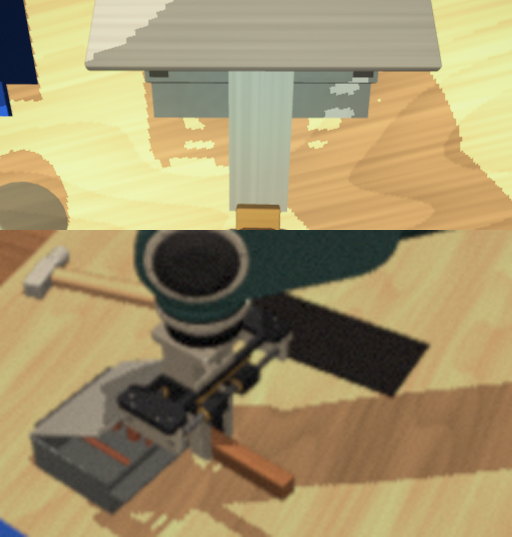

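Lid is up about 30° with the grip unchanged. Continuing the arc.

servo_tool([
  [0.014,0,-0.014,0,0,0,-1],
  [0.029,0,-0.026,0,0,0,-1],
  [0.045,0,-0.039,0,0,0,-1],
  [0.061,0,-0.05,0,0,0,-1],
  [0.078,0,-0.06,0,0,0,-1],
  [0.096,0,-0.07,0,0,0,-1],
  [0.114,0,-0.077,0,0,0,-1],
  [0.133,0,-0.082,0,0,0,-1],
])

```text
t: 6.73
tcp_pos: [564.3, 267.2, 156.3]
orientation: [0.994, -0.113, 0.0, -0.0]
wrist_force: [-3.6, 0.7, -1.1]
grip_width: 19.5
finger_force: 59.6
```

servo_tool([
  [0.018,0,-0.005,0,0,0,-1],
  [0.036,0,-0.01,0,0,0,-1],
  [0.036,0,-0.01,0,0,0,-1],
  [0.036,0,-0.01,0,0,0,-1],
])

```text
t: 7.07
tcp_pos: [581.4, 263.1, 160.5]
orientation: [0.994, -0.114, 0.0, 0.0]
wrist_force: [0.0, -0.2, -0.9]
grip_width: 19.4
finger_force: 59.6
```

```bash
python3 - <<'E'
from h import *
plan([])
wrist("w6"); im,d=grab_frame("side")
x=np.vstack([cv2.imread("pics/w6.png")[:230,:,::-1],cv2.resize(im[170:290,130:330],(512,307),interpolation=cv2.INTER_CUBIC)]); save("c6.png",x)
E
```

```text
t 7.07 tcp [581.4 263.1 160.5] yaw -13.1 F [ 0.  -0.2 -0.9] w 19.4 q [ 0.39  0.06  1.61 -0.    1.46  2.18]
```

View pics/c6.png

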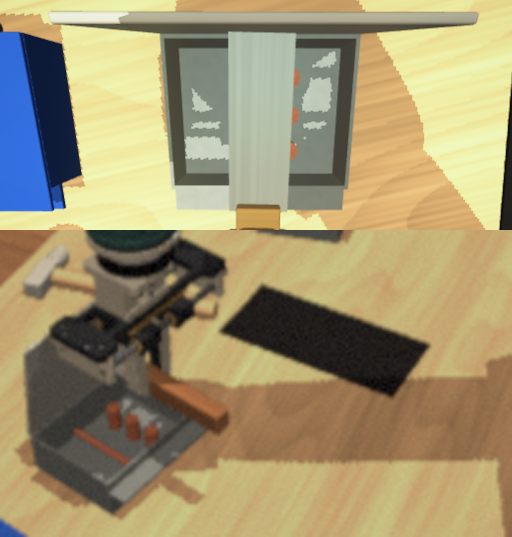

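The lid stands at about 79° (tip geometry and both views agree). Now I'll retract and go back to the mat.

servo_tool([
  [-0.03,0,0,0,0,0,-1],
  [-0.09,0,0,0,0,0,-1],
  [-0.15,0,0,0,0,0,-1],
  [-0.22,0,0,0,0,0,-1],
  [-0.28,0,0,0,0,0,-1],
  [-0.28,0,0,0,0,0,-1],
  [-0.28,0,0,0,0,0,-1],
])

```text
t: 7.75
tcp_pos: [443.4, 295.4, 161.2]
orientation: [0.994, -0.112, 0.001, -0.0]
wrist_force: [0.3, -0.2, -1.8]
grip_width: 19.5
finger_force: 59.6
```

```bash
python3 - <<'E'
from h import *
plan([(484,-28,120,-6)])
E
```

```text
t 7.75 tcp [443.4 295.4 161.2] yaw -12.9 F [ 0.3 -0.2 -1.8] w 19.5 q [ 0.54 -0.17  1.84 -0.    1.47  2.34]
(484, -28, 120, -6) -> [0.224, 0.612, 0.082] [-0.0, -0.001, -0.06]
```

servo_tool([
  [0.028,0.077,0,0,0,-0.008,-1],
  [0.056,0.154,0,0,0,-0.016,-1],
  [0.084,0.231,0.01,0,0,-0.024,-1],
  [0.112,0.308,0.03,0,0,-0.032,-1],
  [0.14,0.385,0.05,0,0,-0.04,-1],
  [0.168,0.462,0.07,0,0,-0.048,-1],
  [0.196,0.539,0.08,0,0,-0.055,-1],
  [0.224,0.612,0.082,0,0,-0.06,-1],
])

```text
t: 8.42
tcp_pos: [484.4, -31.2, 118.7]
orientation: [0.999, -0.053, -0.0, 0.0]
wrist_force: [1.0, -0.1, -2.7]
grip_width: 19.6
finger_force: 59.6
```

servo_tool([
  [0,0,0,0,0,0,-1],
  [0,0,0,0,0,0,-1],
  [0,0,0,0,0,0,-1],
])

```text
t: 8.67
tcp_pos: [484.9, -28.9, 119.6]
orientation: [0.999, -0.054, -0.0, -0.0]
wrist_force: [0.3, 0.2, -1.4]
grip_width: 19.9
finger_force: 59.6
```

```bash
python3 - <<'E'
from h import *
plan([(484,-28,24,-6)])
E
```

```text
t 8.67 tcp [484.9 -28.9 119.6] yaw -6.2 F [ 0.3  0.2 -1.4] w 19.9 q [-0.11 -0.25  1.98  0.    1.42  1.57]
(484, -28, 24, -6) -> [-0.002, -0.002, 0.191] [-0.0, 0.0, -0.002]
```

servo_tool([
  [0,0,0.05,0,0,0,-1],
  [0,0,0.1,0,0,0,-1],
  [0,0,0.15,0,0,0,-1],
  [0,0,0.175,0,0,0,-1],
  [0,0,0.19,0,0,0,-1],
  [0,0,0.191,0,0,0,-1],
  [0,0,0.191,0,0,0,-1],
  [0,0,0.191,0,0,0,-1],
])

```text
t: 9.33
tcp_pos: [485.3, -28.3, 25.4]
orientation: [0.999, -0.053, 0.001, 0.0]
wrist_force: [1.0, 0.5, -1.2]
grip_width: 19.3
finger_force: 59.6
```

```bash
python3 - <<'E'
from h import *
plan([(484,-28,22.5,-6)])
E
```

```text
t 9.33 tcp [485.3 -28.3  25.4] yaw -6.1 F [ 1.   0.5 -1.2] w 19.3 q [-0.11 -0.17  2.07  0.    1.24  1.57]
(484, -28, 22.5, -6) -> [-0.003, -0.0, 0.006] [0.0, -0.001, -0.001]
```

Lower 2.5 mm more, open to about 46 mm, then rise.

servo_tool([
  [0,0,0.003,0,0,0,-1],
  [0,0,0.005,0,0,0,-1],
  [0,0,0.005,0,0,0,-1],
  [0,0,0.005,0,0,0,-0.2],
  [0,0,0.005,0,0,0,0],
  [0,0,0.005,0,0,0,0],
  [0,0,0.005,0,0,0,0],
  [0,0,0.005,0,0,0,0],
])

```text
t: 10.0
tcp_pos: [484.5, -28.5, 21.6]
orientation: [0.999, -0.054, -0.0, -0.0]
wrist_force: [0.4, 0.3, 0.2]
grip_width: 45.4
finger_force: 0.0
```

servo_tool([
  [0,0,-0.04,0,0,0,0],
  [0,0,-0.1,0,0,0,0],
  [0,0,-0.16,0,0,0,0],
  [0,0,-0.24,0,0,0,0],
  [0,0,-0.3,0,0,0,0],
  [0,0,-0.3,0,0,0,0],
  [0,0,-0.3,0,0,0,0],
  [0,0,-0.3,0,0,0,0],
])

```text
t: 10.67
tcp_pos: [484.3, -28.5, 170.9]
orientation: [0.999, -0.054, -0.0, -0.0]
wrist_force: [-0.2, 0.3, -0.4]
grip_width: 46.6
finger_force: 0.0
```

```bash
python3 - <<'E'
from h import *
plan([])
wrist("w7"); im,d=grab_frame("side")
save("c7.png",np.vstack([cv2.imread("pics/w7.png")[:270,:,::-1],im[120:,:]]))
E
```

```text
t 10.67 tcp [484.3 -28.5 170.9] yaw -6.1 F [-0.2  0.3 -0.4] w 46.6 q [-0.11 -0.29  1.92 -0.    1.51  1.57]
```

View pics/c7.png

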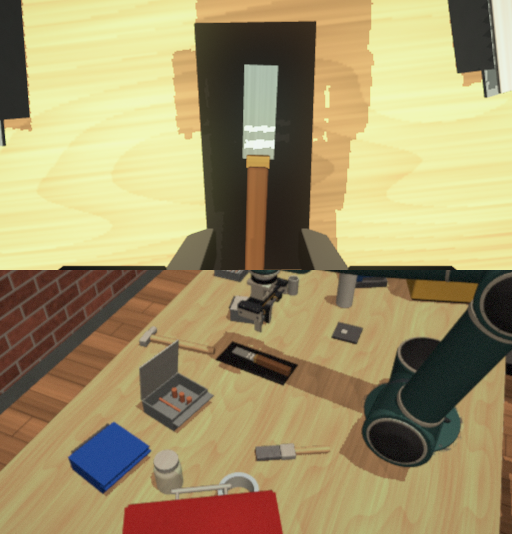

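The pry lies flat on the middle of the mat (blade at col 260, rows 65-155), the wide lid stands open, and nothing else has moved. Handing in.

```bash
python3 -c "
from plant import robot; print(robot.job_done())"
```

```text
the job is handed in; nothing more can be done
None
```

I levered the wide tin's lid open to about 79° with the pry blade, laid the blade back on the middle of the mat and let go; the narrow tin and the other things were not touched, and I handed the job in at about 11 s (no verdict was returned).

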